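# Hold the dapping block in the corner stop

### The job

Lift the orange dust cover off the steel dapping block and stand it on the green mat, right way up and wholly within the mat, letting go of it. Then bring the block to the blue corner stop, flat on its base plate, press it firmly into the corner so that it is flush against both brass fences at once, and finish while still holding it pressed there, ready for the mallet. Leave the other things on the bench where they are.

Things in the scene. Friction and masses are not known exactly. Their poses are not given: they have to be found in the camera images.
- die_block: square steel dapping block, 46 x 46 mm and 44 mm tall, about 0.6 kg, with hollows in its top; origin at the centre of its underside, z up, x and y along its sides. Any two neighbouring sides may go against the fences. It starts standing loose on the bench (height 0) under the dust cover.
- dust_cover: loose orange plastic cover, 56 x 56 mm, an open-bottomed cap: top plate 3 mm, skirt inside 50 x 50 mm and 14 mm deep, so 2 mm of play round the block; 60 g; sits on the block's top. Origin at the centre of the rim (lower edge of the skirt), z up; it sits 30 mm above the block's origin. The flat top is 17 mm above the origin, and from it rises a black round knob.
- cover_knob (a point): middle of the cover's black knob (22 mm diameter, 24 mm tall), 31 mm above the cover's origin and 14 mm above the cover's flat top
- mat: green mat 130 x 130 mm, 4 mm thick, fixed to the bench; origin at the centre of its underside, x and y along its sides
- corner_stop: corner stop fixed to the bench: blue base plate 150 x 150 x 8 mm with two brass fences 15 mm wide and 12 mm tall standing on it (fence tops 20 mm above the bench), along its +x and +y edges. The other two edges are open. Origin at the centre of the plate's underside, x and y along the plate's sides. Rigid.
- fence_a: brass fence along the +x edge of the corner stop; its inner face is the plane 60 mm from the stop's origin along the stop's x, the block is pressed against it along +x of the stop. Origin at the centre of its underside.
- fence_b: brass fence along the +y edge of the corner stop; its inner face is the plane 60 mm from the stop's origin along the stop's y, the block is pressed against it along +y of the stop. Origin at the centre of its underside.
- stop_corner (a point): the point on the base plate's top where the two fences' inner faces meet, 60, 60, 8 mm in the stop's frame, axes as the stop's. The seated block's origin is 23 mm from it along both -x and -y, at the same height. About 5 to 10 N on each fence is a firm press. A block gripped from above drags on the plate (10 N or more once pressed down), which can feel like a fence; moved against the fences 3 to 4 mm above the plate and then lowered it does not drag.
- polish_jar: jar of polish 60 mm diameter, 70 mm tall, white cap; bystander
- ring_blank: copper ring blank 32 mm outside diameter, 8 mm tall, lying on the bench; bystander
- brass_blank: flat brass blank 50 x 35 x 4 mm lying on the bench; bystander
Things that resemble listed ones, but are neither listed nor needed, are in the scene too. Of the things like the mat, leave any that is brown; of the rest the smaller one is meant.

How it is judged:
On the way, in this order (a step that is already met when the one before it is completed fails the run):
1. the dust cover stands right way up on the green mat, let go (x of dust_cover in the frame of mat between -0.045 and 0.045 m and y of dust_cover in the frame of mat between -0.045 and 0.045 m and z of dust_cover in the frame of mat between 0.001 and 0.007 m and angle between dust_cover's own z axis and vertical below 0.1 rad and contact force between each of the arm, the fingers and dust_cover below 0.05 N and linear speed of dust_cover below 0.02 m/s), for 0.2 s.
2. the block is pressed flush against both fences on the base plate (x of die_block in the frame of stop_corner between -0.0255 and -0.0205 m and y of die_block in the frame of stop_corner between -0.0255 and -0.0205 m and z of die_block in the frame of stop_corner between -0.002 and 0.002 m and angle between die_block's own z axis and vertical below 0.05 rad and (angle between the x axis of die_block and the x axis of corner_stop, either way round below 0.05 rad or angle between the x axis of die_block and the y axis of corner_stop, either way round below 0.05 rad) and contact force between die_block and fence_a above 2 N and contact force between die_block and fence_b above 2 N and contact force between the fingers and die_block above 1 N), for 0.2 s.
At the end, for the whole second after the job is handed in: Cover upright (0.1 rad) on the mat, centre within 45 mm of its centre along each side, at rest, untouched. Block flat on the plate (2 mm, 0.05 rad), square (0.05 rad), centre within 2.5 mm of its seat on both axes, over 2 N on each fence, fingers bearing on it over 1 N (all of step 1 and all of step 2); the arm keeps its last pose, push and grip.
It fails at once if another thing on the bench is moved by more than 20 mm (distance of any of polish_jar, ring_blank, brass_blank from where it was at the start of the episode above 0.02 m).
It also fails if it takes over 72 s, if anything falls off the work surface, if the arm or the gripper's body presses on something with over 40 N, if the wrist force passes 120 N, or if a joint passes its speed limit or range.

### The arm

A 7-joint arm with a two-finger parallel gripper is mounted at the origin on the work surface. World frame = base frame: x ahead of the robot, y to its left, z up, the work surface at z = 0. Lengths are in m, angles in rad, forces in N, time in s.
With the tool pointing down it reaches from about 0.425 to 0.825 m from the base axis. Payload 3.6 kg.
Tool frame: the origin (TCP) lies midway between the tips of the shut fingers; the grasp point (between the pads) lies bot.grip_depth behind it (bot.grip_depth is the distance from the TCP to the grasp point, in m); z points along the fingers, y is the line along which they close (so a half turn about z gives the same grasp; the last joint's range is limited). The gripper opens to 93 mm and grips with 3 to 60 N. Pads are 15 mm wide; open, the fingers measure 128 mm over their backs; the gripper's body (75 mm by 188 mm) begins 65 mm behind the grasp point.
Start: joints at [-1.319, 0.615, -0.013, 1.423, 0.008, 1.103, -0.04], TCP at [0.178, 0.625, 0.219] pointing down, gripper open.
Joint ranges: [-3.12, 3.12], [-0.3, 2.06], [-1.34, 1.32], [0.26, 2.42], [-1.36, 4.5], [0.01, 1.98], [-2.84, 2.84]. Speed limits (rad/s): [2.79, 2.79, 3.14, 3.14, 3.14, 3.14, 3.14].

### API

Orientations are given as a rotation vector (axis times angle).
In Python, from rig import status, eyes, hand_in, bot gives the robot as it stands. The module is installed in compiled form; this text tells all that it offers.
- The arm moves only by the tool drive_tool, never from a script. Its argument "commands" is a list of rows, each a list of 2 entries, a list of its own where there are three numbers: the shift along the tool's x, y, z in mm, then the turn about the tool's z in degrees. A call has 1 to 10 rows; each row is the pose to reach, as a shift and turn from the pose commanded when the call began, along the tool's axes at that moment; what a row does not reach only later rows make up. A row lasts 1/8 s, in which the tool goes at most 62.5 mm and 10.7 degrees, less where a joint would pass 70% of its speed; a pose out of reach is approached as far as the arm can. A call with a gripper value outside its range is refused whole. "jaw" is the gripper command: -1 is fully open, 1 is shut, values between are in proportion, set as the call begins (left out, the last holds). The fingers move at their own pace and stop on an object; "newtons" is the grip in N (left out, the last holds). Time passes only in rows, so rows that repeat a pose let the fingers close. It gives the time, the measured TCP pose, the force, the opening and the grip force at its end, in the units of the state.
- status.read_state(): the state, without advancing time (a new reading comes with each control period).
- eyes.get_image(name): name is "scene" or "top"; returns a dict with "img" (400x640x3 uint8, red, green, blue), "fx", "fy", "cx", "cy" (pixels), "extrinsics" (4x4, takes a point from world to camera coordinates). Camera axes: x right, y up, looking along -z (the intrinsics and any distortion apply to the point x, -y, -z); pixel columns grow to the right and rows downward; lengths in m; the calibration is good to about 2 mm. A picture is of the moment at which its call begins. There is no depth.
- hand_in(): hands the job in; it is judged then, once.
Trained networks look in a picture, given as the dict that the camera call returned (one of the last four; its "shot" number tells which), for a name from the list of things; names that differ only in an ending like _2 or _b are one class to them, and where a whole thing is asked for, a point or a joint stands for the part that bears it (a point fixed in the world has none). Each returns a list of dicts, best first, with "p" (0 to 1); they miss things now and then, are a little off and sometimes report something else, mostly with a low value. They report only what shows in the picture. A call takes as long as a camera call. They do not tell look-alikes from the thing itself.
- eyes.spot_in(picture, thing): "box" ([centre column, centre row, width, height] as shares, 0 to 1, of the picture: columns of its width, rows of its height, round what is visible of it).
- eyes.cut_out(picture, thing): "pixels" (400x640 bool, what is visible of it) and "box" ([centre column, centre row, width, height] as shares, 0 to 1, of the picture: columns of its width, rows of its height, round what is visible of it).
- eyes.tip_of(picture, thing): "position" ([column, row] as shares, 0 to 1, of the picture: columns of its width, rows of its height: a listed point, or the origin of a listed thing).
The state is a dict: "time_s": time; "joint_pos": joint angles; "joint_velocities": joint speeds; "joint_torque": joint torques, N m; "eef_pos": TCP position; "orientation": TCP orientation; "contact_force": force on the tool from outside, world axes, zero at the start; "ft_torque": the same for the moment, N m; "grip_width": opening from 0.0 (shut) to 1.0 (fully open); "finger_force": force on a finger pad.
Only numpy, scipy, OpenCV 4.12 (cv2) and the standard library are available. Lean on these libraries where they do the work, as an engineer would, in place of code of your own. Each camera call takes 0.05 s, during which the arm holds its last target. There are 200 camera calls.

## Working session

There is one attempt and no reset: what is moved stays moved. The work goes in short steps, Python scripts to look and compute and a tool call to move; the robot and the scene stay as the last step left them, time stands still between calls to the robot, and variables do not carry over. Pictures are saved under pics/ and viewed, at most 10 in all, crops included, and the job is handed in when it is done.

Besides the shell and the picture viewer there is one more tool, called after "Call:" as name(argument=value, ...) on one line, values as JSON. drive_tool: Moves the arm, as the interface text tells. Its arguments: {"type":"object","properties":{"commands":{"type":"array","items":{"type":"array"}},"jaw":{"type":"number"},"newtons":{"type":"number"}},"required":["commands"]}

```bash
mkdir -p pics; cat > h.py <<'E'
import numpy as np, cv2
from scipy.spatial.transform import Rotation as R
from rig import status, eyes, hand_in, bot
def pix(P,c,r):
    return None
def ray(P,c,r):
    E=np.array(P["extrinsics"]); d=np.array([(c-P["cx"])/P["fx"],-(r-P["cy"])/P["fy"],-1.0])
    o=-E[:3,:3].T@E[:3,3]; return o,E[:3,:3].T@d
def at(P,c,r,z):
    o,d=ray(P,c,r); return o+d*(z-o[2])/d[2]
def proj(P,X):
    E=np.array(P["extrinsics"]); p=E[:3,:3]@np.array(X)+E[:3,3]
    return np.array([P["cx"]+P["fx"]*p[0]/-p[2],P["cy"]+P["fy"]*-p[1]/-p[2]])
def save(P,n): cv2.imwrite("pics/"+n,P["img"][:,:,::-1])
E
python3 - <<'E'
from h import *
s=status.read_state(); print({k:np.round(v,3) for k,v in s.items()}, bot.grip_depth,[a for a in dir(bot) if a[0]!='_'])
ps={}
for n in("top","scene"):
    P=eyes.get_image(n); save(P,n+"1.png"); print(n,{k:v for k,v in P.items() if k not in("img",)})
    for t in["dust_cover","die_block","cover_knob","mat","corner_stop","stop_corner","fence_a","fence_b","polish_jar","ring_blank","brass_blank"]:
        for d in eyes.spot_in(P,t)[:3] : print(t,"box",round(d["p"],2),np.round(np.array(d["box"])*[640,400,640,400],1))
        for d in eyes.tip_of(P,t)[:3]:
            q=np.array(d["position"])*[640,400]; print(t,"tip",round(d["p"],2),q.round(1),at(P,*q,0).round(3))
E
```

```text
{'time_s': np.float64(0.0), 'joint_pos': array([-1.319,  0.616, -0.013,  1.425,  0.008,  1.103, -0.04 ]), 'joint_velocities': array([ 0.   ,  0.001,  0.002, -0.001,  0.001, -0.   ,  0.002]), 'joint_torque': array([ 0.0000e+00, -4.5894e+01,  2.0900e-01, -1.6574e+01, -6.1000e-02,
        2.1000e-02,  0.0000e+00]), 'eef_pos': array([0.178, 0.624, 0.218]), 'orientation': array([-0.435, -3.111,  0.004]), 'contact_force': array([-0.719, -0.458,  0.427]), 'ft_torque': array([-0.021,  0.025, -0.025]), 'finger_force': np.float64(0.0), 'grip_width': np.float64(1.0)} 0.0188 ['MotionError', 'grip_depth']
top {'fx': 408.0480086910977, 'fy': 408.0480086910977, 'cx': 326.6864015554713, 'cy': 200.5416092651831, 'extrinsics': array([[ 0.02215704, -0.99975098,  0.00265335, -0.08738975],
       [ 0.98282386,  0.0222681 ,  0.18319767, -0.50617869],
       [-0.18321114, -0.00145134,  0.98307252, -1.22946775],
       [ 0.        ,  0.        ,  0.        ,  1.        ]]), 'shot': 1}
dust_cover box 0.62 [306.3 216.8  23.8  16.1]
dust_cover tip 0.91 [304.9 217.8] [ 0.459 -0.007  0.   ]
die_block tip 0.44 [3
[... 2645 characters left out ...]
_a tip 0.74 [337.5 182.9] [0.379 0.02  0.   ]
fence_a tip 0.5 [427.7 184.4] [0.51  0.268 0.   ]
fence_a tip 0.47 [438.2 165.3] [0.445 0.357 0.   ]
fence_b box 0.73 [432.4 183.8  43.4  18.8]
fence_b box 0.72 [439.6 166.3  28.9  25.8]
fence_b tip 0.74 [337.5 182.9] [0.379 0.02  0.   ]
fence_b tip 0.5 [427.7 184.4] [0.51  0.268 0.   ]
fence_b tip 0.47 [438.2 165.3] [0.445 0.357 0.   ]
polish_jar box 0.75 [424.9 227.9  27.2  32.2]
polish_jar tip 0.76 [421.  235.6] [0.684 0.119 0.   ]
ring_blank tip 0.54 [418.3 173.1] [ 0.45   0.275 -0.   ]
ring_blank tip 0.48 [399.6 250.8] [0.706 0.034 0.   ]
brass_blank box 0.79 [345.9 266.2  18.6  11.2]
brass_blank tip 0.73 [344.5 270.1] [ 0.699 -0.129  0.   ]
```

View pics/top1.png

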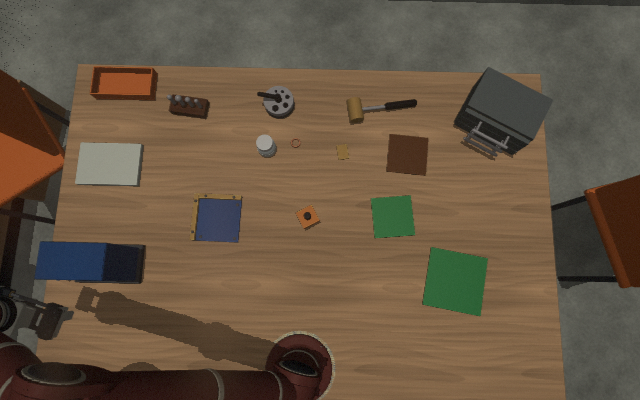

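View pics/scene1.png

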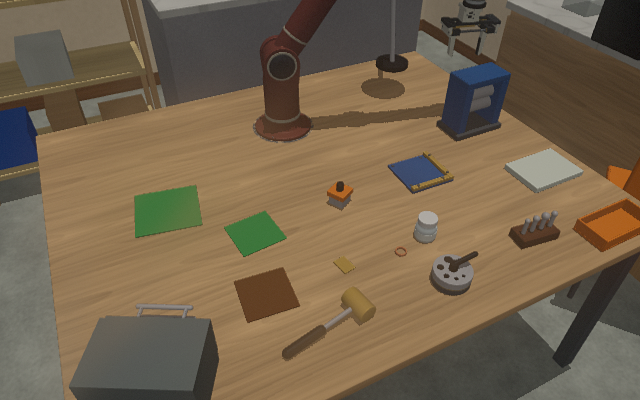

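```bash
cat >> h.py <<'E'
from scipy.optimize import minimize
from scipy.spatial import ConvexHull
def hullpts(X,Y,Z,x,y,a):
    b=np.array([[i*X/2,j*Y/2] for i in(-1,1) for j in(-1,1)]); c,s=np.cos(a),np.sin(a)
    b=b@np.array([[c,s],[-s,c]])+[x,y]
    return np.array([[*p,z] for p in b for z in Z])
def cover(P,pts,win,S=8):   # antialiased silhouette in window (c0,c1,r0,r1)
    c0,c1,r0,r1=win; q=np.array([proj(P,p) for p in pts])
    q=((q-[c0,r0]+0.5)*S-0.5); h=cv2.convexHull(q.astype(np.float32))
    m=np.zeros(((r1-r0)*S,(c1-c0)*S),np.uint8); cv2.fillConvexPoly(m,np.round(h*16).astype(np.int32),255,shift=4)
    return cv2.resize(m,(c1-c0,r1-r0),interpolation=cv2.INTER_AREA)/255.
def window(P,x,y,z,r):
    c=np.round(proj(P,[x,y,z])).astype(int); return c[0]-r,c[0]+r,c[1]-r,c[1]+r
def fit(Ps,masks,wins,size,Z,x0):
    def f(v): return sum(((cover(P,hullpts(*size,Z,*v),w)-m)**2).sum() for P,m,w in zip(Ps,masks,wins))
    best=min((minimize(f,[x0[0],x0[1],a],method="Nelder-Mead",options=dict(initial_simplex=np.array([[x0[0],x0[1],a],[x0[0]+.01,x0[1],a],[x0[0],x0[1]+.01,a],[x0[0],x0[1],a+.15]]),xatol=1e-4,fatol=.01)) for a in np.array([-.5,-.1,.3,.7])+x0[2]),key=lambda r:r.fun)
    return best.x.round(4),round(best.fun,2)
def crop(P,w): return P["img"][w[2]:w[3],w[0]:w[1]]
E
python3 - <<'E'
from h import *
T,S=eyes.get_image("top"),eyes.get_image("scene")
np.savez("p1.npz",T=T,S=S)
rows=[]
for (x,y,z,r) in((.46,-.02,.03,24),(.465,-.285,0,40),(.455,.277,0,40)):
    rows.append([cv2.resize(crop(P,window(P,x,y,z,r)),(380,280*380//380),interpolation=cv2.INTER_NEAREST)[:190 if 0 else 280] for P in(T,S)])
im=np.vstack([np.hstack([cv2.resize(a,(300,190),interpolation=cv2.INTER_NEAREST) for a in r]) for r in rows])
cv2.imwrite("pics/crops.png",im[:,:,::-1])
for (x,y,z,r) in((.46,-.02,.03,8),(.465,-.285,0,3),(.455,.277,0,3)):
    for P in(T,S): print(cv2.cvtColor(crop(P,window(P,x,y,z,r)),cv2.COLOR_RGB2HSV).reshape(-1,3)[::max(1,r*r//3)][:24].tolist())
E
```

```text
[[14, 111, 129], [13, 173, 153], [13, 175, 153], [15, 110, 139], [13, 93, 52], [12, 159, 61], [13, 174, 154], [12, 157, 78], [15, 115, 31], [13, 171, 155], [12, 173, 155], [13, 172, 154], [13, 169, 124]]
[[15, 149, 144], [13, 179, 107], [15, 121, 55], [14, 201, 176], [14, 202, 179], [13, 202, 169], [14, 200, 177], [13, 198, 125], [14, 203, 168], [13, 199, 136], [15, 44, 92], [13, 176, 110], [13, 156, 98]]
[[64, 124, 103], [64, 121, 105], [64, 120, 104], [64, 124, 103], [64, 119, 105], [63, 120, 102], [64, 123, 104], [64, 124, 103], [64, 119, 105], [64, 125, 102], [64, 119, 105], [65, 129, 103]]
[[58, 126, 117], [58, 127, 116], [59, 121, 118], [59, 126, 115], [59, 130, 116], [58, 126, 117], [59, 124, 119], [58, 125, 118], [60, 125, 118], [60, 123, 118], [59, 122, 119], [59, 126, 117]]
[[115, 90, 93], [113, 86, 89], [114, 90, 93], [114, 85, 90], [114, 90, 93], [114, 88, 90], [114, 83, 92], [115, 80, 92], [112, 84, 91], [112, 88, 90], [113, 89, 92], [113, 91, 90]]
[[111, 110, 111], [110, 112, 107], [111, 112, 109], [111, 110, 109], [111, 110, 109], [110, 112, 109], [111, 112, 107], [110, 112, 107], [110, 114, 105], [111, 112, 109], [112, 108, 109], [111, 112, 109]]
```

View pics/crops.png

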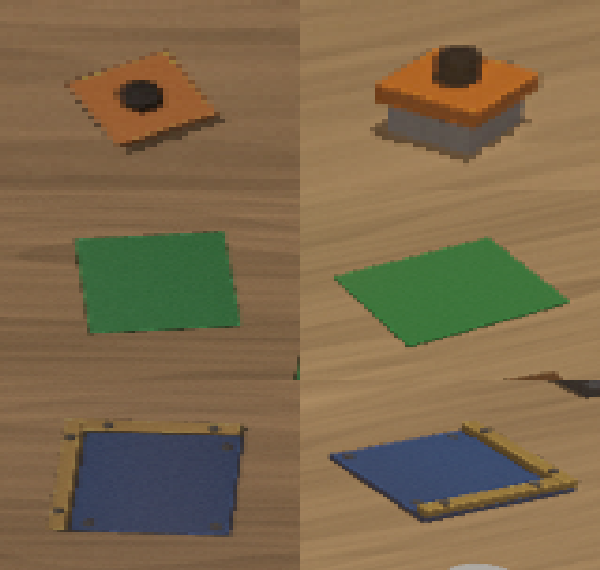

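```bash
python3 - <<'E'
from h import *
D=np.load("p1.npz",allow_pickle=True); T,S=D["T"].item(),D["S"].item()
hs=lambda P,x,y,z,r=1: np.median(cv2.cvtColor(crop(P,window(P,x,y,z,r)),cv2.COLOR_RGB2HSV).reshape(-1,3),0)
for P in(T,S):
    print("brass",hs(P,.523,.28,.02),hs(P,.46,.342,.02),"wood",hs(P,.56,.28,0,3),hs(P,.46,.15,0,3),hs(P,.35,.28,0,3),"cam",ray(P,0,0)[0])
win=lambda P,x,y,z,r:window(P,x,y,z,r)
def masks(fn,x,y,z,r):
    ws=[win(P,x,y,z,r) for P in(T,S)]
    ms=[]
    for P,w in zip((T,S),ws):
        H=cv2.cvtColor(crop(P,w),cv2.COLOR_RGB2HSV).astype(int); ms.append(fn(H[...,0],H[...,1],H[...,2]).astype(float))
    return ws,ms
ws,ms=masks(lambda h,s,v:(abs(h-62)<12)&(s>80),.465,-.285,0,32)
for k in((0,),(1,),(0,1)): print("mat",k,fit([(T,S)[i] for i in k],[ms[i] for i in k],[ws[i] for i in k],(.13,.13),(0,.004),(.465,-.285,0)))
ws,ms=masks(lambda h,s,v:((h<17)&(s>140)),.46,-.02,.03,18)
ms=[cv2.morphologyEx(m,cv2.MORPH_CLOSE,np.ones((9,9))) for m in ms]
for m in ms: print("\n".join("".join(".#"[int(x)] for x in r) for r in m))
for k in((0,),(1,),(0,1)): print("cover",k,fit([(T,S)[i] for i in k],[ms[i] for i in k],[ws[i] for i in k],(.056,.056),(.03,.047),(.46,-.02,.5)))
E
```

```text
brass [ 18.  132.5 137.5] [ 18.  137.5 137. ] wood [ 15. 110. 130.] [ 15.  110.5 132. ] [ 15. 108. 125.] cam [ 0.27416861 -0.07788074  1.30161859]
brass [ 20.  155.  152.5] [ 20.  150.5 151. ] wood [ 17.  110.  154.5] [ 16.  110.5 157. ] [ 16.  111.  150.5] cam [ 1.40556799 -0.55369567  0.959499  ]
mat (0,) (array([ 0.4701, -0.2883,  0.0986]), np.float64(28.7))
mat (1,) (array([ 0.4699, -0.2868,  0.0996]), np.float64(67.42))
mat (0, 1) (array([ 0.4699, -0.2878,  0.0995]), np.float64(100.86))
....................................
....................................
....................................
....................................
....................................
....................................
....................................
..................##................
................######..............
..............########..............
.............##########.............
...........############.............
..........##############............
........################............
.....####################...........
#########################...........
.....######
[... 1563 characters left out ...]
######..........
...............##########...........
.................#######............
...................####.............
....................................
....................................
....................................
....................................
....................................
....................................
....................................
....................................
....................................
....................................
cover (0,) (array([ 0.4573, -0.0165,  0.5248]), np.float64(13.11))
cover (1,) (array([ 0.4574, -0.015 ,  2.0549]), np.float64(30.17))
cover (0, 1) (array([ 0.4575, -0.0158,  0.509 ]), np.float64(47.49))
```

```bash
cat >> h.py <<'E'
def stop_boxes(x,y,a):
    def sub(cx,cy,X,Y,Z):
        c,s=np.cos(a),np.sin(a); return hullpts(X,Y,Z,x+c*cx-s*cy,y+s*cx+c*cy,a)
    return [sub(0,0,.15,.15,(0,.008)),sub(.0675,0,.015,.15,(.008,.02)),sub(0,.0675,.15,.015,(.008,.02))]
E
python3 - <<'E'
from h import *
D=np.load("p1.npz",allow_pickle=True); T,S=D["T"].item(),D["S"].item()
def go(Ps):
    ws=[window(P,.455,.277,.01,36) for P in Ps]; bl=[];br=[]
    for P,w in zip(Ps,ws):
        H=cv2.cvtColor(crop(P,w),cv2.COLOR_RGB2HSV).astype(int); h,s,v=H[...,0],H[...,1],H[...,2]
        b=((h>95)&(h<130)&(s>45)).astype(float); bl.append(cv2.morphologyEx(b,cv2.MORPH_CLOSE,np.ones((5,5))))
    def f(v):
        e=0
        for P,w,b in zip(Ps,ws,bl):
            c=[cover(P,p,w,4) for p in stop_boxes(*v)]
            fn=np.maximum(c[1],c[2]); e+=((np.clip(c[0]-fn,0,1)-b)**2).sum()
        return e
    r=min((minimize(f,[.455,.277,a],method="Nelder-Mead",options=dict(initial_simplex=[[.455,.277,a],[.465,.277,a],[.455,.287,a],[.455,.277,a+.08]],xatol=1e-4,fatol=.01)) for a in(-.1,.0,.1)),key=lambda r:r.fun)
    return r.x.round(4),r.fun
for k in([T],[S],[T,S]): print(go(k))
E
```

```text
(array([ 0.4534,  0.2777, -0.026 ]), np.float64(40.25136485966935))
(array([ 0.4525,  0.2786, -0.024 ]), np.float64(73.18743560169166))
(array([ 0.4533,  0.278 , -0.0248]), np.float64(120.34629757785467))
```

```bash
cat >> h.py <<'E'
def plan(x,y,z,yang=None):
    s=status.read_state(); Rm=R.from_rotvec(s["orientation"]).as_matrix(); p=np.array(s["eef_pos"])
    d=Rm.T@(np.array([x,y,z])-p)*1000; a=np.degrees(np.arctan2(Rm[1,1],Rm[0,1]))
    t=0 if yang is None else -((yang-a+90)%180-90)
    print("t",round(s["time_s"],2),"at",p.round(4),"yang",round(a,1),"tilt",np.degrees(np.arccos(-Rm[2,2])).round(2),"shift",d.round(1),"turn",round(t,1),"F",np.round(s["contact_force"],1),"w",round(s["grip_width"],3),"ff",round(float(s["finger_force"]),1))
E
python3 -c "
from h import *
plan(.40,.33,.18,29.2); plan(.4573,-.016,.15,29.2); plan(.4573,-.016,.10,29.2)"
```

```text
t 2.4 at [0.1782 0.6251 0.2186] yang 74.1 tilt 0.01 shift [-294.2 -223.    38.7] turn 44.9 F [-0.4  0.2 -0.1] w 1.006 ff 0.0
t 2.4 at [0.1782 0.6251 0.2186] yang 74.1 tilt 0.01 shift [-444.1 -540.    68.7] turn 44.9 F [-0.4  0.2 -0.1] w 1.006 ff 0.0
t 2.4 at [0.1782 0.6251 0.2186] yang 74.1 tilt 0.01 shift [-444.1 -540.   118.7] turn 44.9 F [-0.4  0.2 -0.1] w 1.006 ff 0.0
```

Call:
drive_tool(commands=[[[-294,-223,39],45],[[-294,-223,39],45],[[-294,-223,39],45],[[-294,-223,39],45],[[-294,-223,39],45],[[-294,-223,39],45],[[-444,-540,69],45],[[-444,-540,69],45],[[-444,-540,69],45],[[-444,-540,69],45]], jaw=-0.2, newtons=20)

```text
time_s: 3.65
eef_pos: [0.4412, 0.0826, 0.1586]
orientation: [1.591, 2.707, 0.002]
contact_force: [0.5, -1.0, -0.7]
grip_width: 0.602
finger_force: 0.0
```

```bash
python3 -c "
from h import *
plan(.4573,-.016,.15,29.2)"
```

```text
t 3.65 at [0.4412 0.0826 0.1586] yang 29.1 tilt 0.09 shift [-94.  -33.9   8.6] turn -0.1 F [ 0.5 -1.  -0.7] w 0.602 ff 0.0
```

Call:
drive_tool(commands=[[[-94,-34,9],0],[[-94,-34,9],0],[[-94,-34,9],0],[[-94,-34,9],0]])

```text
time_s: 4.15
eef_pos: [0.4566, -0.0135, 0.1494]
orientation: [-1.591, -2.708, -0.001]
contact_force: [-0.2, 0.2, 0.8]
grip_width: 0.601
finger_force: 0.0
```

```bash
python3 - <<'E'
from h import *
plan(.4573,-.016,.051,29.2)
T,S=eyes.get_image("top"),eyes.get_image("scene")
for P in(T,S):
    for t in("cover_knob","dust_cover"):
        for d in eyes.tip_of(P,t)[:1]:
            q=np.array(d["position"])*[640,400]; print(t,round(d["p"],2),q.round(1),proj(P,[.4573,-.016,.061 if t=="cover_knob" else .03]).round(1))
save(S,"scene2.png")
c=crop(S,window(S,.4573,-.016,.1,50)); cv2.imwrite("pics/above.png",cv2.resize(c,(500,500),interpolation=cv2.INTER_CUBIC)[:,:,::-1])
E
```

```text
t 4.15 at [ 0.4566 -0.0135  0.1494] yang 29.1 tilt 0.05 shift [-2.6 -0.6 98.4] turn -0.1 F [-0.2  0.2  0.8] w 0.601 ff 0.0
cover_knob 0.93 [339.5 185.1] [339.6 185.3]
dust_cover 0.88 [338.9 191.6] [339.3 193.5]
```

View pics/above.png

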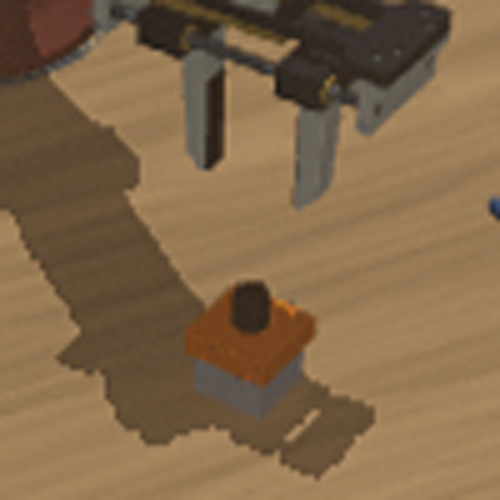

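Call:
drive_tool(commands=[[[-1,0,60],0],[[-1,0,80],0],[[-1,0,80],0],[[-1,0,80],0]])

```text
time_s: 4.95
eef_pos: [0.4578, -0.0151, 0.0701]
orientation: [1.591, 2.707, 0.001]
contact_force: [-0.2, 0.1, 0.6]
grip_width: 0.6
finger_force: 0.0
```

```bash
python3 -c "
from h import *
plan(.4573,-.016,.051,29.2)"
```

```text
t 4.95 at [ 0.4578 -0.0151  0.0701] yang 29.1 tilt 0.09 shift [-0.5 -0.9 19.1] turn -0.1 F [-0.2  0.1  0.6] w 0.6 ff 0.0
```

Call:
drive_tool(commands=[[[-0.5,-1,12],0],[[-0.5,-1,19],0],[[-0.5,-1,19],0]])

```text
time_s: 5.32
eef_pos: [0.4559, -0.0162, 0.0499]
orientation: [-1.592, -2.707, 0.001]
contact_force: [-0.3, 0.3, 0.3]
grip_width: 0.598
finger_force: 0.0
```

Call:
drive_tool(commands=[[[0,0,0],0],[[0,0,0],0],[[0,0,0],0],[[0,0,0],0],[[0,0,0],0]], jaw=1, newtons=15)

```text
time_s: 5.95
eef_pos: [0.4565, -0.0162, 0.0505]
orientation: [1.592, 2.708, 0.0]
contact_force: [-0.1, -0.0, 0.2]
grip_width: 0.234
finger_force: 15.0
```

Call:
drive_tool(commands=[[[0,0,-5],0],[[0,0,-12],0],[[0,0,-25],0],[[0,0,-60],0],[[0,0,-100],0],[[0,0,-100],0],[[0,0,-100],0]])

```text
time_s: 6.82
eef_pos: [0.4558, -0.0161, 0.1504]
orientation: [-1.592, -2.708, 0.0]
contact_force: [-0.5, 0.0, 0.2]
grip_width: 0.232
finger_force: 15.0
```

```bash
python3 - <<'E'
from h import *
plan(.4699,-.2878,.1505)
S=eyes.get_image("scene")
c=crop(S,window(S,.4573,-.016,.1,50)); cv2.imwrite("pics/lift.png",cv2.resize(c,(400,400),interpolation=cv2.INTER_CUBIC)[:,:,::-1])
E
```

```text
t 6.83 at [ 0.4558 -0.0161  0.1504] yang 29.1 tilt 0.02 shift [-2.443e+02 -1.198e+02 -2.000e-01] turn 0 F [-0.5  0.   0.2] w 0.232 ff 15.0
```

View pics/lift.png

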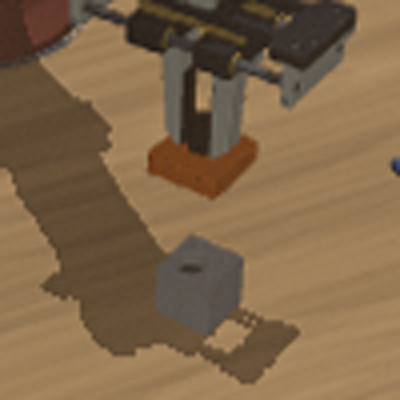

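Call:
drive_tool(commands=[[[-30,-15,0],0],[[-70,-35,0],0],[[-115,-56,0],0],[[-160,-78,0],0],[[-200,-98,0],0],[[-230,-113,0],0],[[-244,-120,0],0],[[-244,-120,0],0],[[-244,-120,0],0]])

```text
time_s: 8.0
eef_pos: [0.4702, -0.2855, 0.1498]
orientation: [-1.588, -2.708, -0.002]
contact_force: [-0.4, 0.3, -0.4]
grip_width: 0.232
finger_force: 15.0
```

```bash
python3 - <<'E'
from h import *
plan(.4699,-.2878,.0255)
T=eyes.get_image("top"); np.savez("p2.npz",T=T)
w=window(T,.457,-.016,.022,16); H=crop(T,w); save(T,"top2.png")
c=crop(T,window(T,.457,-.1,.022,60)); 
g=cv2.resize(crop(T,w),(480,480),interpolation=cv2.INTER_NEAREST); cv2.imwrite("pics/blk.png",g[:,:,::-1])
H=cv2.cvtColor(crop(T,w),cv2.COLOR_RGB2HSV).astype(int); print("\n".join(" ".join("%3d"%x for x in r[4:28]) for r in H[4:28,:,1]))
E
```

```text
t 8.0 at [ 0.4702 -0.2855  0.1498] yang 29.2 tilt 0.14 shift [ -2.2  -1.5 124.3] turn 0 F [-0.4  0.3 -0.4] w 0.232 ff 15.0
113 111 111 111 110 109 110 110 111 111 112 114 108 111 109 116 114 113 110 113 113 108 111 111
109 113 109 112 112 109 112 111 113 112 113 113 112 110 113 112 111 112 114 111 110 112 111 110
110 111 110 113 112 110 112 113 114 114 108 110 109 112  74  30  94 113 111 114 112 112 110 111
115 114 111 112 113 111 110 111 113 112 111 109  76  28  23  19  60 103 109 110 112 112 112 111
110 111 112 113 114 109 112 113 113 113  78  31  19  22  21  19  21  92 114 111 113 109 111 110
113 110 113 113 109 115 110 111  75  29  20  16  21  28  24  18  20  45 104 112 110 111 109 109
112 111 112 110 113 112  73  30  21  19  19  19  25  16  20  19  18  18  90 110 111 107 111 112
111 112 110 109  75  32  19  21  19  19  19  20  19  22  20  19  19  18  47 105 112 110 111 113
113 112  91  29  18  22  21  21  20  20  20  19  16  20  25  22  19  18  23  89 112 113 111 111
111 113 111  35  19  24  23  21  19  18  20  20  24  36  42  44  31  22  23  48 102 114 110 110
113 114 113  72  
[... 626 characters left out ...]
  18  23  24  29  36  58 110
112 111 115 111 111 112 110  29  18  21  17  18  17  17  19  19  21  20  31  36  48  74 105 111
111 109 109 108 108 111 108  71  24  16  21  19  18  19  18  20  31  39  43  73  98 109 111 108
112 112 111 111 109 110 112 107  32  16  18  19  16  20  31  36  34  63 113 113 112 112 115 113
112 111 110 112 111 112 111 113  69  24  17  18  31  36  40  71 110 112 110 108 112 109 113 114
110 115 111 111 112 111 111 114 108  46  30  37  38  79  95 111 114 115 110 113 109 107 109 108
112 112 114 114 113 109 113 109 113  94  57  73  97 112 113 109 116 115 112 112 115 113 113 111
112 113 107 112 110 110 109 110 111 111 108 113 114 114 112 110 113 114 112 114 114 113 113 111
```

View pics/blk.png

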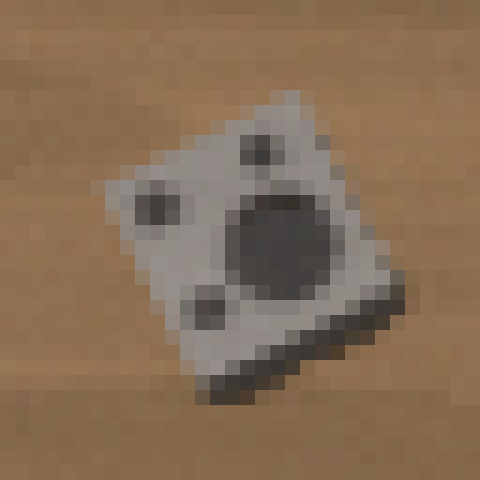

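Call:
drive_tool(commands=[[[-1,-1,50],0],[[-1,-1,90],0],[[-1,-1,110],0],[[-1,-1,118],0],[[-1,-1,121],0],[[-1,-1,121],0],[[-1,-1,121],0]])

```text
time_s: 8.93
eef_pos: [0.4703, -0.2894, 0.0302]
orientation: [1.591, 2.707, -0.0]
contact_force: [0.4, -0.1, -0.5]
grip_width: 0.23
finger_force: 15.0
```

```bash
python3 - <<'E'
from h import *
plan(.4699,-.2878,.0245)
S=eyes.get_image("scene"); 
T=np.load("p2.npz",allow_pickle=True)["T"].item()
ms=[];ws=[]
for P in(T,S):
    w=window(P,.457,-.016,.022,18); H=cv2.cvtColor(crop(P,w),cv2.COLOR_RGB2HSV).astype(float)
    ws.append(w); ms.append(np.clip((108-H[...,1])/85,0,1)>.4)
    ms[-1]=cv2.morphologyEx(ms[-1].astype(np.uint8),cv2.MORPH_OPEN,np.ones((3,3))).astype(float)
print("\n".join("".join(".#"[int(x)] for x in r) for r in ms[1]))
for k in((0,),(1,),(0,1)):
    v,e=fit([(T,S)[i] for i in k],[ms[i] for i in k],[ws[i] for i in k],(.046,.046),(0,.044),(.457,-.016,.5)); print("block",k,v,np.degrees(v[2]),e)
E
```

```text
t 8.93 at [ 0.4703 -0.2894  0.0302] yang 29.1 tilt 0.1 shift [1.6 0.4 5.7] turn 0 F [ 0.4 -0.1 -0.5] w 0.23 ff 15.0
....................................
....................................
....................................
....................................
....................................
....................................
....................................
...............#####................
..............########..............
.............###########............
............###############.........
...........##################.......
..........####################......
.........#####################......
........######################......
........#####################.......
........######################......
........######################......
........######################......
........######################......
........#####################.......
........#####################.......
........#####################.......
........#####################.......
........####################........
........###################.........
.........#################..........
............#############...........
..............##########............
................#######.............
..................####..............
....................................
....................................
....................................
....................................
....................................
block (0,) [ 0.4574 -0.0162  0.5036] 28.85415456278826 7.77
block (1,) [ 0.4567 -0.0153  0.5052] 28.945827810009188 5.4
block (0, 1) [ 0.4571 -0.0159  0.5   ] 28.64788975654116 14.53
```

Block at (0.457, -0.016), yaw 28.8°. Set the cover down.

Call:
drive_tool(commands=[[[0,0,3],0],[[0,0,5],0],[[0,0,5.5],0],[[0,0,5.5],0],[[0,0,5.5],0]])

```text
time_s: 9.6
eef_pos: [0.4697, -0.2892, 0.0245]
orientation: [1.592, 2.708, 0.0]
contact_force: [-0.9, 1.0, 5.5]
grip_width: 0.231
finger_force: 15.0
```

Call:
drive_tool(commands=[[[0,0,0],0],[[0,0,0],0],[[0,0,0],0],[[0,0,0],0]], jaw=-0.2)

```text
time_s: 10.1
eef_pos: [0.4697, -0.2891, 0.0237]
orientation: [-1.592, -2.708, 0.0]
contact_force: [-0.1, 0.3, -0.1]
grip_width: 0.586
finger_force: 0.0
```

Call:
drive_tool(commands=[[[0,0,-30],0],[[0,0,-80],0],[[0,0,-125],0],[[0,0,-125],0],[[0,0,-125],0]])

```text
time_s: 10.72
eef_pos: [0.4692, -0.2886, 0.1482]
orientation: [-1.592, -2.707, -0.0]
contact_force: [0.4, -0.1, -0.4]
grip_width: 0.598
finger_force: 0.0
```

```bash
python3 - <<'E'
from h import *
plan(.4572,-.016,.15,28.8)
S=eyes.get_image("scene")
w=window(S,.47,-.288,.02,22); H=cv2.cvtColor(crop(S,w),cv2.COLOR_RGB2HSV).astype(int)
m=((H[...,0]<17)&(H[...,1]>140)).astype(np.uint8); m=cv2.morphologyEx(m,cv2.MORPH_CLOSE,np.ones((7,7))).astype(float)
print("cover",fit([S],[m],[w],(.056,.056),(.004,.021),(.47,-.288,.5)))
c=crop(S,window(S,.47,-.25,.02,60)); cv2.imwrite("pics/placed.png",cv2.resize(c,(400,400))[:,:,::-1])
E
```

```text
t 10.72 at [ 0.4692 -0.2886  0.1482] yang 29.1 tilt 0.08 shift [244.  122.1  -1.5] turn 0.3 F [ 0.4 -0.1 -0.4] w 0.598 ff 0.0
cover (array([ 0.4701, -0.2889,  0.505 ]), np.float64(85.71))
```

View pics/placed.png

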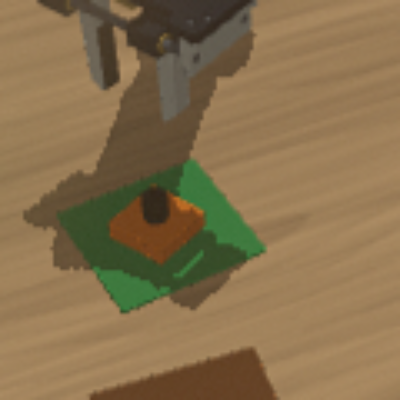

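Call:
drive_tool(commands=[[[60,30,-2],0],[[115,58,-2],0],[[170,85,-2],0],[[220,110,-2],0],[[244,122,-2],0],[[244,122,-2],0],[[244,122,-2],0],[[244,122,-2],0]], jaw=-0.8)

```text
time_s: 11.78
eef_pos: [0.4576, -0.0185, 0.1505]
orientation: [-1.597, -2.705, 0.002]
contact_force: [0.3, 0.3, 1.1]
grip_width: 0.903
finger_force: 0.0
```

```bash
python3 -c "
from h import *
plan(.4572,-.016,.0185,28.8)"
```

```text
t 11.78 at [ 0.4576 -0.0185  0.1505] yang 28.9 tilt 0.07 shift [  2.4   1.  132. ] turn 0.1 F [0.3 0.3 1.1] w 0.903 ff 0.0
```

Call:
drive_tool(commands=[[[1.5,0.5,45],0],[[1.5,0.5,80],0],[[1.5,0.5,90],0],[[1.5,0.5,90],0]])

```text
time_s: 12.28
eef_pos: [0.4575, -0.0159, 0.0608]
orientation: [-1.594, -2.707, 0.001]
contact_force: [-0.2, 0.7, 0.2]
grip_width: 0.899
finger_force: 0.0
```

```bash
python3 -c "
from h import *
plan(.4572,-.016,.0185,28.8)"
```

```text
t 12.28 at [ 0.4575 -0.0159  0.0608] yang 29.0 tilt 0.04 shift [ 0.1 -0.3 42.3] turn 0.2 F [-0.2  0.7  0.2] w 0.899 ff 0.0
```

Call:
drive_tool(commands=[[[0,0,25],0],[[0,0,38],0],[[0,0,42],0],[[0,0,42],0],[[0,0,42],0]])

```text
time_s: 12.9
eef_pos: [0.4579, -0.0151, 0.0194]
orientation: [1.592, 2.707, 0.001]
contact_force: [0.2, -0.3, -0.3]
grip_width: 0.9
finger_force: 0.0
```

Call:
drive_tool(commands=[[[0,0,0],0],[[0,0,0],0],[[0,0,0],0],[[0,0,0],0],[[0,0,0],0],[[0,0,0],0]], jaw=1, newtons=45)

```text
time_s: 13.65
eef_pos: [0.4574, -0.0151, 0.0189]
orientation: [-1.593, -2.708, 0.0]
contact_force: [-0.7, -0.1, 1.5]
grip_width: 0.494
finger_force: 45.0
```

Call:
drive_tool(commands=[[[0,0,-5],0],[[0,0,-20],0],[[0,0,-55],0],[[0,0,-80],0],[[0,0,-80],0],[[0,0,-80],0]])

```text
time_s: 14.4
eef_pos: [0.4561, -0.0148, 0.0978]
orientation: [-1.591, -2.706, 0.002]
contact_force: [0.1, 0.1, -6.0]
grip_width: 0.494
finger_force: 45.0
```

```bash
python3 -c "
from h import *
plan(.4812,.3041,.098,-1.4)"
```

```text
t 14.4 at [ 0.4561 -0.0148  0.0978] yang 29.1 tilt 0.17 shift [266.5 177.1  -0.3] turn 30.5 F [ 0.1  0.1 -6. ] w 0.494 ff 45.0
```

Call:
drive_tool(commands=[[[30,20,0],4],[[70,46,0],9],[[110,73,0],14],[[150,100,0],19],[[190,126,0],24],[[225,150,0],28],[[250,166,0],30],[[266,177,0],30.5],[[266,177,0],30.5],[[266,177,0],30.5]])

```text
time_s: 15.65
eef_pos: [0.4827, 0.3008, 0.0983]
orientation: [2.25, 2.191, -0.004]
contact_force: [0.5, -0.6, -6.8]
grip_width: 0.489
finger_force: 45.0
```

Call:
drive_tool(commands=[[[0,0,15],0],[[0,0,30],0],[[0,0,30],0],[[0,0,30],0]])

```text
time_s: 16.15
eef_pos: [0.483, 0.3033, 0.0687]
orientation: [2.249, 2.193, -0.0]
contact_force: [0.0, -1.2, -6.7]
grip_width: 0.494
finger_force: 45.0
```

```bash
python3 - <<'E'
from h import *
plan(.4812,.3041,.031,-1.4)
T,S=eyes.get_image("top"),eyes.get_image("scene")
a=[cv2.resize(crop(P,window(P,.46,.29,.05,45)),(390,390),interpolation=cv2.INTER_CUBIC) for P in(T,S)]
cv2.imwrite("pics/pre.png",np.hstack(a)[:,:,::-1])
E
```

```text
t 16.15 at [0.483  0.3033 0.0687] yang -1.4 tilt 0.01 shift [ 0.8 -1.8 37.7] turn -0.0 F [ 0.  -1.2 -6.7] w 0.494 ff 45.0
```

View pics/pre.png

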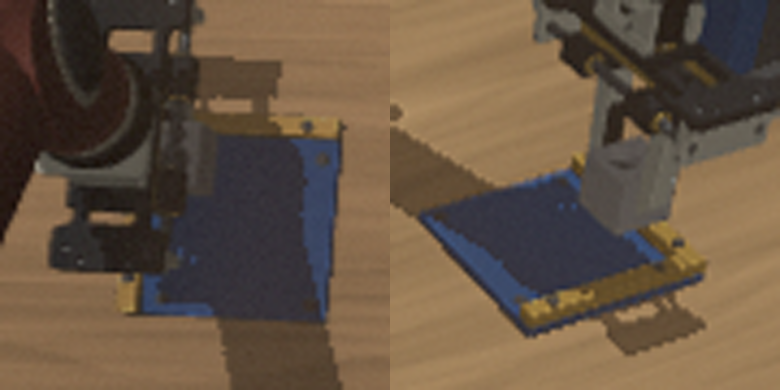

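Call:
drive_tool(commands=[[[0,0,20],0],[[0,0,34],0],[[0,0,38],0],[[0,0,38],0],[[0,0,38],0]])

```text
time_s: 16.88
eef_pos: [0.4834, 0.3037, 0.0314]
orientation: [2.248, 2.194, 0.002]
contact_force: [0.8, -0.4, -5.7]
grip_width: 0.494
finger_force: 45.0
```

Call:
drive_tool(commands=[[[0,3,0],0],[[0,6,0],0],[[0,6,0],0],[[0,6,0],0]])

```text
time_s: 17.38
eef_pos: [0.489, 0.3033, 0.0309]
orientation: [2.249, 2.194, 0.0]
contact_force: [-0.2, 0.8, -6.0]
grip_width: 0.491
finger_force: 45.0
```

Call:
drive_tool(commands=[[[0,1,0],0],[[0,2,0],0],[[0,2,0],0],[[0,2,0],0]])

```text
time_s: 17.88
eef_pos: [0.4894, 0.3033, 0.0306]
orientation: [-2.247, -2.193, 0.004]
contact_force: [-3.4, 0.0, -5.1]
grip_width: 0.492
finger_force: 45.0
```

Call:
drive_tool(commands=[[[0,1,0],0],[[0,2,0],0],[[0,2,0],0],[[0,2,0],0]])

```text
time_s: 18.38
eef_pos: [0.4895, 0.3033, 0.0304]
orientation: [-2.244, -2.192, 0.009]
contact_force: [-7.4, 0.2, -1.7]
grip_width: 0.492
finger_force: 45.0
```

Call:
drive_tool(commands=[[[3,-2,0],0],[[6,-2,0],0],[[8,-2,0],0],[[8,-2,0],0],[[8,-2,0],0]])

```text
time_s: 19.0
eef_pos: [0.4895, 0.3102, 0.03]
orientation: [-2.248, -2.193, 0.007]
contact_force: [-3.2, -1.8, -6.6]
grip_width: 0.492
finger_force: 45.0
```

Call:
drive_tool(commands=[[[1,0,0],0],[[2,0,0],0],[[2,0,0],0],[[2,0,0],0]])

```text
time_s: 19.5
eef_pos: [0.4896, 0.3118, 0.03]
orientation: [-2.249, -2.193, 0.007]
contact_force: [-3.1, -2.6, -7.4]
grip_width: 0.488
finger_force: 45.0
```

Call:
drive_tool(commands=[[[1,0,0],0],[[2,0,0],0],[[2,0,0],0],[[2,0,0],0]])

```text
time_s: 20.0
eef_pos: [0.4896, 0.3137, 0.03]
orientation: [-2.249, -2.193, 0.007]
contact_force: [-4.3, -2.8, -5.2]
grip_width: 0.49
finger_force: 45.0
```

Call:
drive_tool(commands=[[[1,0,0],0],[[2,0,0],0],[[2,0,0],0],[[2,0,0],0]])

```text
time_s: 20.5
eef_pos: [0.4897, 0.3138, 0.03]
orientation: [2.249, 2.192, -0.011]
contact_force: [-5.9, -5.1, -5.0]
grip_width: 0.49
finger_force: 45.0
```

Call:
drive_tool(commands=[[[1,0,0],0],[[2,0,0],0],[[2,0,0],0],[[2,0,0],0]])

```text
time_s: 21.0
eef_pos: [0.4897, 0.3139, 0.0301]
orientation: [2.249, 2.19, -0.014]
contact_force: [-5.5, -7.1, -3.0]
grip_width: 0.489
finger_force: 45.0
```

Call:
drive_tool(commands=[[[0,0,1],0],[[0,0,2],0],[[0,0,3],0],[[0,0,4],0],[[0,0,4],0],[[0,0,4],0]])

```text
time_s: 21.75
eef_pos: [0.4896, 0.3139, 0.0272]
orientation: [2.249, 2.191, -0.014]
contact_force: [-7.2, -8.4, 3.4]
grip_width: 0.487
finger_force: 45.0
```

```bash
python3 -c "
from h import *
plan(.4897,.3139,.0269,-1.4)"
```

```text
t 21.75 at [0.4896 0.3139 0.0272] yang -1.5 tilt 0.52 shift [0.  0.1 0.3] turn -0.1 F [-7.2 -8.4  3.4] w 0.487 ff 45.0
```

Call:
drive_tool(commands=[[[0.5,1,1],0],[[0.5,1,2],0],[[0.5,1,2],0],[[0.5,1,2],0],[[0.5,1,2],0]])

```text
time_s: 22.38
eef_pos: [0.4897, 0.3138, 0.0271]
orientation: [-2.25, -2.192, 0.016]
contact_force: [-11.4, -11.1, 15.7]
grip_width: 0.489
finger_force: 45.0
```

```bash
python3 - <<'E'
from h import *
plan(.4897,.3139,.0269,-1.4)
S=eyes.get_image("scene"); T=eyes.get_image("top")
a=[cv2.resize(crop(P,window(P,.48,.30,.03,30)),(390,390),interpolation=cv2.INTER_CUBIC) for P in(T,S)]
cv2.imwrite("pics/seat.png",np.hstack(a)[:,:,::-1])
w=window(S,.47,-.288,.02,22); H=cv2.cvtColor(crop(S,w),cv2.COLOR_RGB2HSV).astype(int)
m=((H[...,0]<17)&(H[...,1]>140)).astype(np.uint8); m=cv2.morphologyEx(m,cv2.MORPH_CLOSE,np.ones((7,7))).astype(float)
print("cover",fit([S],[m],[w],(.056,.056),(.004,.021),(.47,-.288,.5)))
E
```

```text
t 22.38 at [0.4897 0.3138 0.0271] yang -1.5 tilt 0.6 shift [ 0.1 -0.   0.2] turn -0.1 F [-11.4 -11.1  15.7] w 0.489 ff 45.0
cover (array([ 0.4698, -0.289 ,  0.5287]), np.float64(78.26))
```

View pics/seat.png

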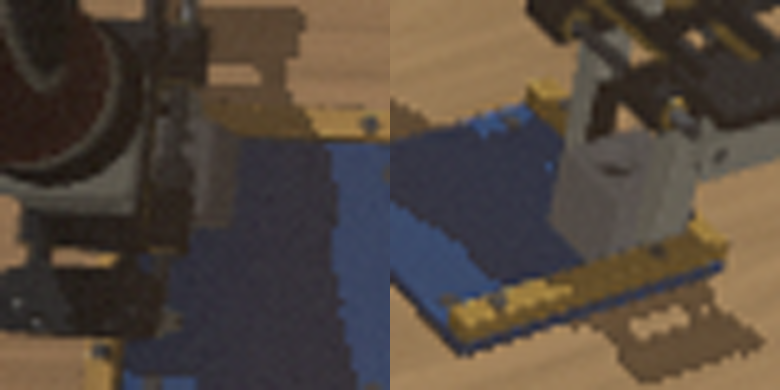

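Call:
drive_tool(commands=[[[0,0,0],0],[[0,0,0],0],[[0,0,0],0],[[0,0,0],0]])

```text
time_s: 22.98
eef_pos: [0.4897, 0.3139, 0.0271]
orientation: [-2.25, -2.192, 0.016]
contact_force: [-12.3, -11.2, 17.0]
grip_width: 0.49
finger_force: 45.0
```

```bash
python3 -c "
from h import *
plan(.4897,.3138,.0271,-1.4)
print(hand_in())"
```

```text
t 22.98 at [0.4897 0.3139 0.0271] yang -1.5 tilt 0.59 shift [-0.1  0.  -0. ] turn -0.1 F [-12.3 -11.2  17. ] w 0.49 ff 45.0
the job is handed in; nothing more can be done
None
```

I handed the job in at 23 s, with no verdict returned: the cover stands upright near the middle of the green mat, and the block is still gripped flat on the plate, with wrist readings of 12 N towards fence_a and 11 N towards fence_b, some of which may be plate drag.

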